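# Press the fixture pallet home on its studded receiver

### The job

The fixture pallet is waiting on the loading ledge of its receiver. Push it along between the two rails, without lifting it out of them, until it meets the end stop over the four studs; then press it down until the studs are fully home in its sockets and its top is flush with the rails all round. Leave the objective can, the loupe and the label roll where they stand.

Things in the scene. Friction and masses are not known exactly. Their poses are not given: they have to be found in the camera images.
- receiver: Fixed grey and aluminium receiver on the bench, 126 mm wide (its x), 255 long (its y, -185 to +70), 36 high. Origin: underside below the centre of the stud field; z up. From -y to +y: loading ledge, stud field, end stop. Along each side runs a rail, 12 mm wide, 36 high, inner faces at x = -51 and +51.
- ledge_end (a point): Edge of the loading ledge where the stud field begins, at the receiver's (0, -60, 29.5) mm. The flat ledge runs from here back to y = -185, its top 29.5 mm above the bench.
- seat (a point): Where the pallet's origin lies when fully home: receiver's (0, 0, 14) mm, on its flat deck amid the studs; axes as the receiver's. Four fixed steel studs, 14 mm across, 15 tall, with coned tops, rise from the deck at (x, y) = (-14, -20), (14, -20), (-30, 32), (30, 32) mm.
- stop_face (a point): Middle of the end stop's top edge facing the pallet, at the receiver's (0, 56, 36) mm. The stop is 14 mm thick and as high as the rails; the pallet's front face meets it 1 mm past nominal.
- detents (a point): Receiver's (0, 0, 22.5) mm, the height of four sprung round noses standing 3.5 mm out of the rails at y = -35 and +35. They hold the pallet about 13 mm proud until it is pressed past them, with about 10 to 20 N on its top, at the middle or over the ends; they may give way one after another. Then its top is flush with the rails.
- pallet: Loose steel plate, 100 mm wide (x; 93 above a 3 mm bottom lip), 110 long (y), 22 thick, about 0.45 kg; 5 x 5 small holes on top; below, four blind sockets 18 mm square, 18 deep, in the studs' pattern. Origin: centre of the underside, z up. Starts on the ledge, axes as the receiver's, 100 to 125 mm short along +y; drops 2 to 3 mm onto the detents at the end. Its rear face (y = -55) is open to a push.
- can: Black screw-top objective can standing beside the receiver, 41 mm across, 59 mm high, to be left alone. Origin: centre of the underside.
- loupe: Black waisted eye loupe standing beside the receiver, 35 mm across, 30 mm high, to be left alone. Origin: centre of the underside.
- label_roll: Roll of blank white labels lying flat beyond the end stop, 58 mm across, 32 mm high, to be left alone. Origin: centre of the underside.

How it is judged:
On the way, in this order (a step that is already met when the one before it is completed fails the run):
1. the pallet has been pushed over the studs, to within 6 mm of its place along the receiver (y of pallet in the frame of seat between -0.006 and 0.006 m), for 0.1 s.
2. the pallet is down on the deck, within 2 mm (z of pallet in the frame of seat below 0.002 m and angle between the z axis of pallet and the z axis of receiver, either way round below 0.025 rad), for 0.1 s.
At the end, for the whole second after the job is handed in: The pallet lies at rest on the receiver's deck over the studs: its origin within 2 mm in height and 5 mm sideways of the seat, level to 0.025 rad and square to 0.05 rad with the receiver (all of step 2 and z of pallet in the frame of seat above -0.002 m and horizontal distance between pallet and seat below 0.005 m and angle between the y axis of pallet and the y axis of receiver, either way round below 0.05 rad and linear speed of pallet below 0.01 m/s); the robot touches nothing.
It fails at once if the pallet is lifted out of the rails (its origin more than 44 mm above the receiver's underside) (z of pallet in the frame of receiver above 0.044 m).
It fails at once if the objective can, loupe or label roll is moved more than 30 mm (distance of any of can, loupe, label_roll from where it was at the start of the episode above 0.03 m).
It also fails if it takes over 45 s, if anything falls off the work surface, if the arm or the gripper's body presses on something with over 40 N, if the wrist force passes 120 N, or if a joint passes its speed limit or range.

### The arm

A 6-joint arm with a two-finger parallel gripper is mounted at the origin on a cart in front of the work surface, level with it; the furniture and walls round the work are solid. World frame = base frame: x ahead of the robot, y to its left, z up, the work surface at z = 0. Lengths are in m, angles in rad, forces in N, time in s.
With the tool pointing down it reaches from about 0.375 to 0.9 m from the base axis. Payload 3.1 kg.
Tool frame: the origin (TCP) lies at the very end of the fingers, on their centre line; the grasp point (between the pads) lies 19 mm behind it; z points along the fingers, y is the direction in which the jaws open and shut (so a half turn about z gives the same grasp; the last joint's range is limited). The gripper opens to 87 mm and grips with 3 to 60 N. Pads are 19 mm wide; open, the fingers measure 117 mm over their backs; the gripper's body (75 mm by 190 mm) begins 51 mm behind the grasp point.
Start: joints at [-1.403, 0.527, 1.433, -0, 1.181, -0.178], TCP at [0.212, -0.588, 0.223] pointing down, gripper open.
Joint ranges: [-3.08, 3.08], [-0.75, 2.2], [0.22, 2.44], [-1.43, 4.57], [0, 2.65], [-2.85, 2.85]. Speed limits (rad/s): [2.79, 2.79, 3.14, 3.14, 3.14, 3.14].

### API

Orientations are given as a unit quaternion [x, y, z, w].
In Python, from rig import robot, optics gives the robot as it stands.
- The arm moves only by the shell command python3 -m inch 'ROWS' [FORCE]. ROWS is JSON, a list of rows, each an object of numbers: "ax", "ay", "az": the turn, a rotation vector about the tool's x, y, z in rad; "dx", "dy", "dz": the shift along the tool's x, y, z in mm; "gripper": the opening in per cent of the stroke, from 0 (shut) to 100 (fully open). In form: [{"ax": .., "ay": .., "az": .., "dx": .., "dy": .., "dz": .., "gripper": ..}, ...]. A call has 1 to 8 rows; each row shifts and turns the commanded pose from where the row before left it, along the tool's axes as they then stand; what a row does not reach is not made up. A row lasts 1/10 s, in which the tool goes at most 50 mm and 8.59 degrees, less where a joint would pass 70% of its speed; a pose out of reach is approached as far as the arm can. A call with a gripper value outside its range is refused whole. The fingers move at their own pace and stop on an object; FORCE is the grip in N (left out, the last holds). Time passes only in rows, so rows that do not move let the fingers close. It gives the time, the measured TCP pose, the force and the opening at its end, in the units of the state.
- robot.get_obs(): the state, without advancing time (a new reading comes with each control period).
- optics.camera(name): name is "scene" or "top" or "wrist"; returns a dict with "img" (420x560x3 uint8, red, green, blue), "depth" (420x560 float32, m along the optical axis (not along the pixel's ray), 0 where there is no reading), "camera_matrix" (3x3 intrinsics, pixels), "position" and "attitude" of the camera in the world. Camera axes: x right, y up, looking along -z (the intrinsics and any distortion apply to the point x, -y, -z); pixel columns grow to the right and rows downward; lengths in m; the calibration is good to about 2 mm. A picture is of the moment at which its call begins.
- robot.hand_in(): hands the job in, once; it reports no verdict.
The state is a dict: "time": time; "q": joint angles; "joint_velocities": joint speeds; "joint_torque": joint torques, N m; "position": TCP position; "tool_rot": TCP orientation; "ft_force": force on the tool from outside, world axes, zero at the start; "moment": the same for the moment, N m; "grip_width": finger opening in m.
Only numpy, scipy, OpenCV 4.12 (cv2) and the standard library are available. Lean on these libraries where they do the work, as an engineer would, in place of code of your own. Each camera call takes 0.05 s, during which the arm holds its last target.

## Working session

There is one attempt and no reset: what is moved stays moved. The work goes in short steps, Python scripts to look and compute and a shell command to move; the robot and the scene stay as the last step left them, time stands still between calls to the robot, and variables do not carry over. Pictures are saved under pics/ and viewed, and the job is handed in when it is done.

```bash
ls; mkdir -p pics; python3 - <<'E'
from rig import robot, optics
import cv2
o=robot.get_obs(); print(o)
for n in ("scene","top","wrist"):
    c=optics.camera(n); cv2.imwrite(f"pics/{n}0.png",c["img"][:,:,::-1]); print(n,c["camera_matrix"],c["position"],c["attitude"],{k:v for k,v in c.items() if k not in("img","depth","camera_matrix","position","attitude")})
E
```

```text
pics
{'time': 0.0, 'q': array([-1.40252375e+00,  5.28489316e-01,  1.43391927e+00,  6.86219054e-06,
        1.18139088e+00, -1.78503439e-01]), 'joint_velocities': array([-1.22024222e-03,  4.99016363e-05,  1.56826731e-03, -2.46311735e-04,
       -1.10107059e-03,  1.31845265e-05]), 'joint_torque': array([-1.80937710e-03, -4.40044141e+01, -1.76592010e+01,  6.31151162e-02,
        5.82949421e-02, -1.53820201e-04]), 'position': array([ 0.21231839, -0.58704213,  0.22155202]), 'tool_rot': array([ 9.85005546e-01,  1.72519150e-01,  8.81711601e-06, -1.10337521e-03]), 'ft_force': array([0.02575986, 0.36527769, 0.5411229 ]), 'moment': array([-0.03680533,  0.03099398,  0.00687673]), 'grip_width': 0.08744249971841156}
scene [[482.28973578   0.         283.02812829]
 [  0.         482.28973578 210.09983196]
 [  0.           0.           1.        ]] [0.22509133 0.54249557 0.65776076] [-0.12230204  0.36337995  0.8714039  -0.3060269 ] {}
top [[423.44225277   0.         281.31583789]
 [  0.         423.44225277 213.36579333]
 [  0.           0.           1.        ]] [0.47055271 0.08166208 0.90690808] [-0.06098675  0.06254153  0.71247421 -0.69623966] {}
wrist [[293.66039978   0.         280.36709325]
 [  0.         293.66039978 206.87307352]
 [  0.           0.           1.        ]] [ 0.28045895 -0.56267213  0.38369897] [-0.10820218  0.07661828 -0.5692723   0.8113883 ] {}
```

View pics/scene0.png

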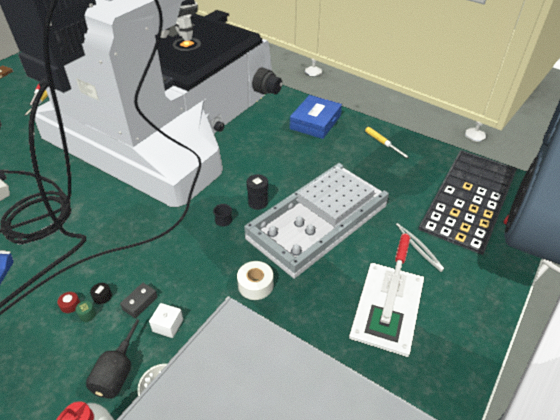

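View pics/top0.png

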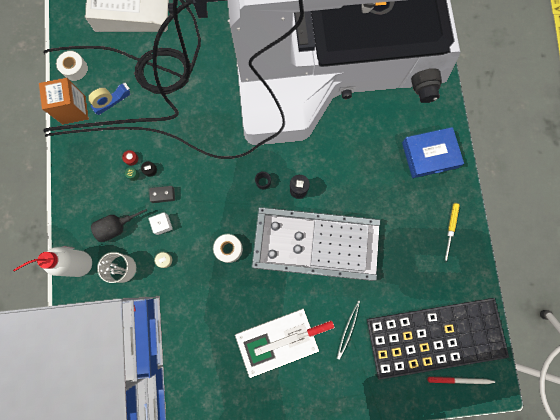

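View pics/wrist0.png

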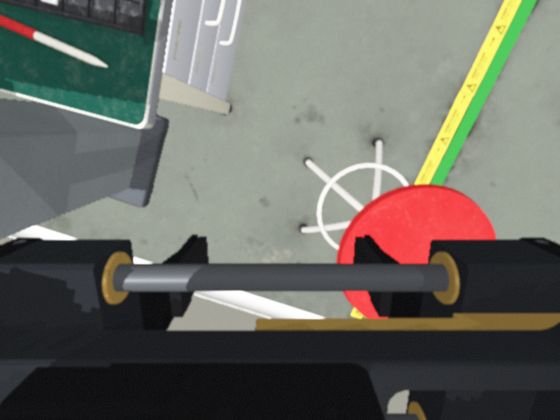

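The scene and top views show the receiver. In the top view it runs from (257,210) to (380,278), with the pallet at its right end around (340,246). The four studs are at (276,226), (299,236), (272,254) and (299,250), the roll is at (228,248), and the can and loupe are at (299,185) and (263,180). Next I'll measure it in both views.

```bash
cat > h.py <<'E'
import numpy as np, cv2
from scipy.spatial.transform import Rotation as R
def proj(c,P):
    p=(np.atleast_2d(P)-c["position"])@R.from_quat(c["attitude"]).as_matrix()
    p=p*[1,-1,-1]; u=p@c["camera_matrix"].T; return u[:,:2]/u[:,2:]
def ray(c,px):
    px=np.atleast_2d(px).astype(float); k=np.linalg.inv(c["camera_matrix"])
    d=np.c_[px,np.ones(len(px))]@k.T*[1,-1,-1]; return d@R.from_quat(c["attitude"]).as_matrix().T
def onplane(c,px,z):
    d=ray(c,px); return c["position"]+d*((z-c["position"][2])/d[:,2])[:,None]
def cloud(c):
    h,w=c["depth"].shape; u,v=np.meshgrid(np.arange(w),np.arange(h))
    return (c["position"]+ray(c,np.c_[u.ravel(),v.ravel()])*c["depth"].ravel()[:,None]).reshape(h,w,3)
E
python3 - <<'E'
from rig import robot, optics
from h import *
import pickle
for n,(x0,y0,x1,y1),f in (("top",(240,195,400,295),5),("scene",(230,150,400,285),4)):
    c=optics.camera(n); pickle.dump(c,open(n+".pkl","wb"))
    cv2.imwrite(f"pics/{n}_zoom.png",cv2.resize(c["img"][y0:y1,x0:x1,::-1],None,fx=f,fy=f,interpolation=cv2.INTER_CUBIC))
    P=cloud(c)
    if n=="top":
        for px in ((340,246),(290,265),(258,235),(310,215),(320,300),(285,240)): print(px,P[px[1],px[0]].round(4))
        m=(P[...,2]>.028)&(P[...,2]<.045); s=np.zeros_like(m); s[195:295,245:392]=1; m&=s
        rect=cv2.minAreaRect((P[m][:,:2]*1000).astype(np.float32)); print(rect)
E
```

```text
(340, 246) [ 0.552  -0.0394  0.0501]
(290, 265) [0.518  0.0622 0.0141]
(258, 235) [0.5798 0.1271 0.0383]
(310, 215) [0.6197 0.0181 0.0354]
(320, 300) [ 4.443e-01  9.000e-04 -1.000e-04]
(285, 240) [0.5707 0.0714 0.0156]
((578.17333984375, 4.5771331787109375), (255.0427703857422, 161.37124633789062), 82.73725891113281)
```

View pics/top_zoom.png

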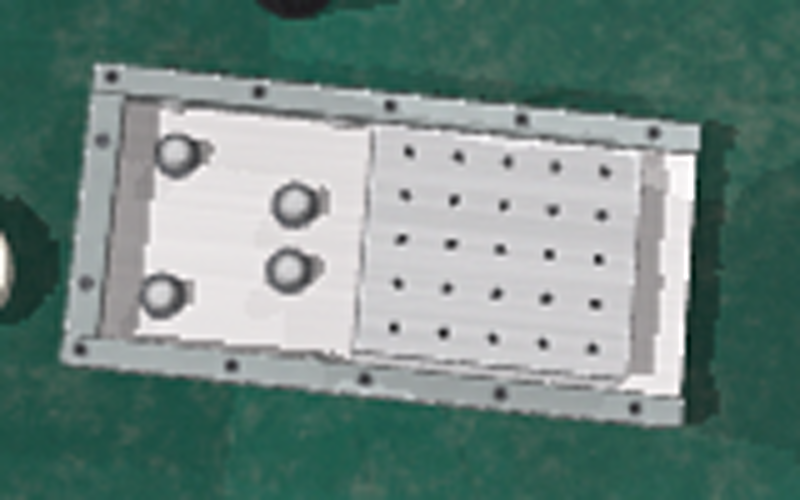

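View pics/scene_zoom.png

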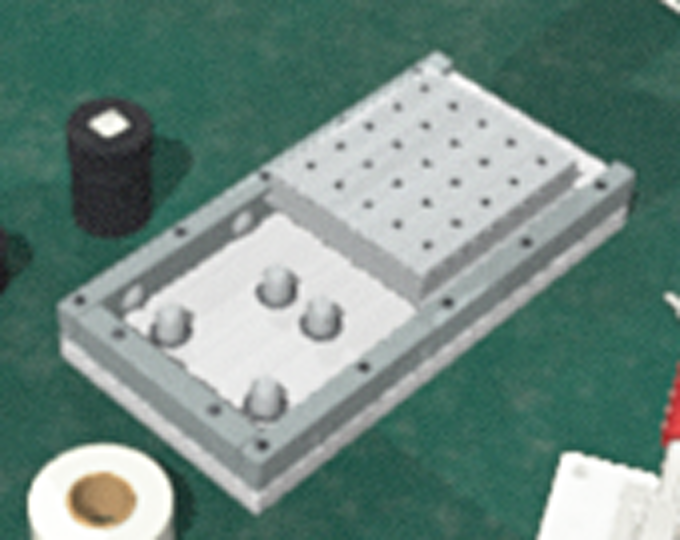

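```bash
cat > fit.py <<'E'
from h import *
import pickle
from scipy.optimize import least_squares
T=pickle.load(open("top.pkl","rb"));S=pickle.load(open("scene.pkl","rb"))
z=lambda p,f,o:(np.array(p,float)+.5)/f-.5+o
tp=z([(97,64),(700,124),(684,425),(62,362)],5,[240,195]); sp=z([(60,303),(437,53),(634,170)],4,[230,150])
m=np.array([(63,70),(63,-185),(-63,-185),(-63,70)])/1000.
def W(p,xy,zz): c,s=np.cos(p[2]),np.sin(p[2]); return np.c_[xy@np.array([[c,-s],[s,c]]).T+p[:2],np.full(len(xy),zz)]
print("top on z.036",onplane(T,tp,.036).round(4)); 
rt=lambda p:(proj(T,W(p,m,p[3]))-tp).ravel(); rs=lambda p:(proj(S,W(p,m[:3],p[3]))-sp).ravel()
for n,f in(("both",lambda p:np.r_[rt(p),rs(p)]),("top",rt)):
    r=least_squares(f,[.58,.05,0,.036]);print(n,r.x.round(4),np.abs(r.fun).max())
    p=r.x
    # pallet corners top view front-left etc
    pp=z([(373,128),(640,150),(625,376),(356,354)],5,[240,195])
    for zz in (.0515,): 
        q=onplane(T,pp,zz)[:,:2]-p[:2]; c,s=np.cos(p[2]),np.sin(p[2]); print("pallet rx frame mm",(q@np.array([[c,-s],[s,c]])*1000).round(1))
P=cloud(T)
for nm,px in(("can",(299,185)),("loupe",(263,180)),("roll",(220,240))):print(nm,P[px[1],px[0]].round(3))
E
python3 fit.py
```

```text
top on z.036 [[ 0.6382  0.1244  0.036 ]
 [ 0.607  -0.1265  0.036 ]
 [ 0.4833 -0.1121  0.036 ]
 [ 0.5146  0.1404  0.036 ]]
both [ 0.5676  0.0629 -0.1235  0.0353] 0.9458212617814183
pallet rx frame mm [[  44.4  -46.7]
 [  46.3 -156. ]
 [ -45.8 -156. ]
 [ -47.8  -47.9]]
top [ 0.5684  0.0631 -0.1233  0.0303] 0.3070767344278238
pallet rx frame mm [[  43.6  -47. ]
 [  45.5 -156.3]
 [ -46.6 -156.2]
 [ -48.6  -48.2]]
can [0.679 0.04  0.059]
loupe [0.706 0.116 0.003]
roll [0.572 0.207 0.031]
```

```bash
python3 -m inch '[{"az":-0.1376,"gripper":0},{"az":-0.1376,"gripper":0},{"az":-0.1376,"gripper":0},{"az":-0.1376,"gripper":0},{"az":-0.1376,"gripper":0},{"az":-0.1376,"gripper":0},{"az":-0.1376,"gripper":0},{"az":-0.1376,"gripper":0}]' 20
cat > rel.py <<'E'
from rig import robot
from h import *
o=robot.get_obs(); p=np.array([.568,.063,0]);t=-.1235
M=np.array([[np.cos(t),-np.sin(t),0],[np.sin(t),np.cos(t),0],[0,0,1]])
A=R.from_quat(o["tool_rot"]).as_matrix()
print("t",round(o["time"],2),"TCP in receiver mm",((o["position"]-p)@M*1000).round(1),"F_rx",(o["ft_force"]@M).round(1),"grip",round(o["grip_width"],4))
want=np.c_[M[:,1],M[:,0],[0,0,-1]]
print("rot err (tool frame rotvec)",R.from_matrix(A.T@want).as_rotvec().round(4), "q",o["q"].round(2))
E
python3 rel.py
```

```text
t 0.25 TCP in receiver mm [-272.8 -689.3  222.1] F_rx [0.2 0.3 0.7] grip 0.0872
rot err (tool frame rotvec) [-8.0000e-04 -8.0000e-04 -1.1005e+00] q [-1.4   0.53  1.43  0.    1.18 -0.18]invalid input
```

```bash
python3 -m inch '[{"ax":0,"ay":0,"az":-0.137,"dx":0,"dy":0,"dz":0,"gripper":0},{"ax":0,"ay":0,"az":-0.137,"dx":0,"dy":0,"dz":0,"gripper":0},{"ax":0,"ay":0,"az":-0.137,"dx":0,"dy":0,"dz":0,"gripper":0},{"ax":0,"ay":0,"az":-0.137,"dx":0,"dy":0,"dz":0,"gripper":0},{"ax":0,"ay":0,"az":-0.137,"dx":0,"dy":0,"dz":0,"gripper":0},{"ax":0,"ay":0,"az":-0.137,"dx":0,"dy":0,"dz":0,"gripper":0},{"ax":0,"ay":0,"az":-0.137,"dx":0,"dy":0,"dz":0,"gripper":0},{"ax":0,"ay":0,"az":-0.137,"dx":0,"dy":0,"dz":0,"gripper":0}]' 20
python3 rel.py
```

```text
time: 1.05
position: [0.2124, -0.5876, 0.2224]
tool_rot: [0.749, 0.663, 0.0, -0.0]
ft_force: [0.5, 0.6, 0.4]
grip_width: 0.0311
t 1.05 TCP in receiver mm [-272.7 -689.5  222.4] F_rx [0.4 0.6 0.4] grip 0.0311
rot err (tool frame rotvec) [-0.0001 -0.0004  0.0011] q [-1.4   0.53  1.43  0.    1.18 -1.28]
```

```bash
python3 -m inch '[{"ax":0,"ay":0,"az":0,"dx":31.5,"dy":17,"dz":0,"gripper":0},{"ax":0,"ay":0,"az":0,"dx":31.5,"dy":17,"dz":0,"gripper":0},{"ax":0,"ay":0,"az":0,"dx":31.5,"dy":17,"dz":0,"gripper":0},{"ax":0,"ay":0,"az":0,"dx":31.5,"dy":17,"dz":0,"gripper":0},{"ax":0,"ay":0,"az":0,"dx":31.5,"dy":17,"dz":0,"gripper":0},{"ax":0,"ay":0,"az":0,"dx":31.5,"dy":17,"dz":0,"gripper":0},{"ax":0,"ay":0,"az":0,"dx":31.5,"dy":17,"dz":0,"gripper":0},{"ax":0,"ay":0,"az":0,"dx":31.5,"dy":17,"dz":0,"gripper":0}]'
python3 rel.py
python3 -m inch '[{"ax":0,"ay":0,"az":0,"dx":31.5,"dy":17,"dz":10,"gripper":0},{"ax":0,"ay":0,"az":0,"dx":31.5,"dy":17,"dz":10,"gripper":0},{"ax":0,"ay":0,"az":0,"dx":31.5,"dy":17,"dz":10,"gripper":0},{"ax":0,"ay":0,"az":0,"dx":31.5,"dy":17,"dz":10,"gripper":0},{"ax":0,"ay":0,"az":0,"dx":31.5,"dy":17,"dz":10,"gripper":0},{"ax":0,"ay":0,"az":0,"dx":31.5,"dy":17,"dz":10,"gripper":0},{"ax":0,"ay":0,"az":0,"dx":31.5,"dy":17,"dz":10,"gripper":0},{"ax":0,"ay":0,"az":0,"dx":31.5,"dy":17,"dz":10,"gripper":0}]'
python3 -m inch '[{"ax":0,"ay":0,"az":0,"dx":0,"dy":0,"dz":0,"gripper":0}]'
python3 rel.py
python3 - <<'E'
from rig import optics
from h import *
import pickle
for n in ("wrist","top","scene"):
    c=optics.camera(n); pickle.dump(c,open(n+"1.pkl","wb")); cv2.imwrite(f"pics/{n}1.png",c["img"][:,:,::-1])
E
```

```text
time: 1.85
position: [0.3802, -0.3539, 0.2226]
tool_rot: [0.751, 0.66, 0.0, 0.0]
ft_force: [0.7, -0.2, -0.3]
grip_width: 0.0004
t 1.85 TCP in receiver mm [-135.  -436.9  222.6] F_rx [ 0.7 -0.1 -0.3] grip 0.0004
rot err (tool frame rotvec) [ 0.0002  0.0001 -0.0048] q [-0.97  0.39  1.7   0.    1.06 -0.84]
time: 2.65
position: [0.5474, -0.1214, 0.1421]
tool_rot: [0.751, 0.66, 0.0, 0.0]
ft_force: [0.2, 0.3, 0.8]
grip_width: 0.0002
time: 2.75
position: [0.5478, -0.1189, 0.1413]
tool_rot: [0.749, 0.662, 0.0, -0.001]
ft_force: [-0.2, -0.5, -0.0]
grip_width: 0.0004
t 2.75 TCP in receiver mm [   2.3 -183.1  141.3] F_rx [-0.1 -0.5 -0. ] grip 0.0004
rot err (tool frame rotvec) [-0.001  -0.0016  0.0001] q [-0.41  0.55  1.67  0.    0.92 -0.29]
```

View pics/wrist1.png

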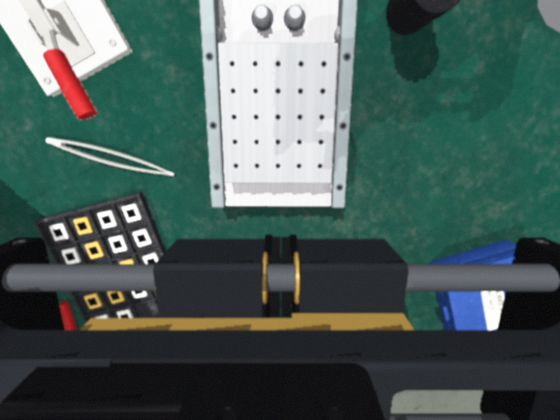

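View pics/scene1.png

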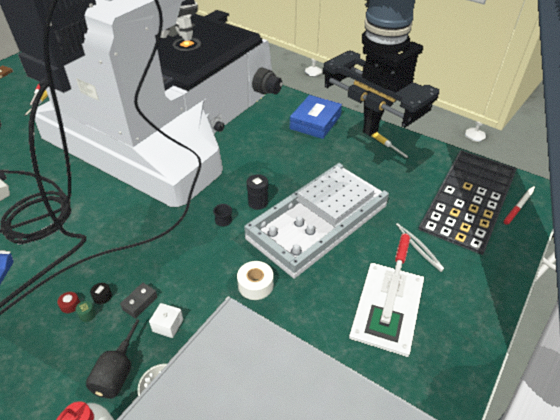

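```bash
python3 - <<'E'
from h import *
import pickle
c=pickle.load(open("wrist1.pkl","rb"))
im=cv2.resize(c["img"][0:230,180:380,::-1],None,fx=3.4,fy=2.6*1.0,interpolation=cv2.INTER_CUBIC) if 0 else cv2.resize(c["img"][20:220,190:370,::-1],None,fx=3,fy=3,interpolation=cv2.INTER_CUBIC)
cv2.imwrite("pics/wz.png",im)
p=np.array([.568,.063,0]);t=-.1235
M=np.array([[np.cos(t),-np.sin(t),0],[np.sin(t),np.cos(t),0],[0,0,1]])
for q in ((63,-185,36),(-63,-185,36),(51,-185,36),(-51,-185,36),(46.5,-156.5,51.5),(-46.5,-156.5,51.5),(46.5,-46.5,51.5)): print(q,((proj(c,p+M@(np.array(q)/1e3))[0]-[190,20])*3).round(0))
P=cloud(c); print(P[110,275],P[198,280])
E
```

```text
(63, -185, 36) [462. 564.]
(-63, -185, 36) [ 62. 564.]
(51, -185, 36) [424. 564.]
(-51, -185, 36) [100. 564.]
(46.5, -156.5, 51.5) [422. 484.]
(-46.5, -156.5, 51.5) [101. 484.]
(46.5, -46.5, 51.5) [442.  61.]
[ 0.55435606 -0.03368696  0.05124543] [ 0.54863683 -0.1126391   0.02960308]
```

View pics/wz.png

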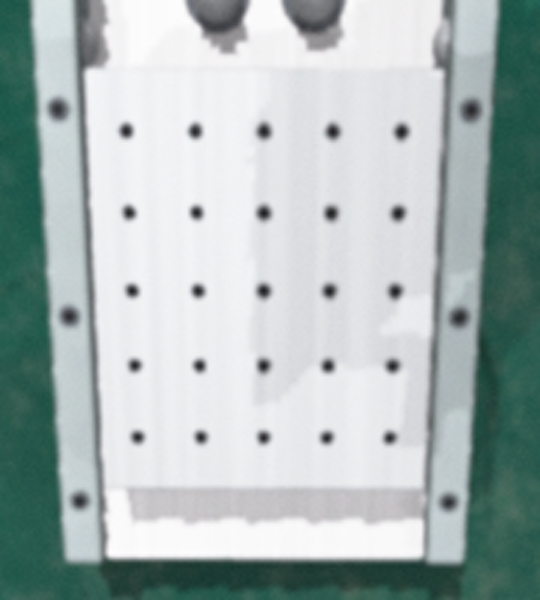

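The wrist view agrees with the fit. The rail ends are at zoom (65,563) and (465,561), predicted (62,564) and (462,564). The pallet's rear edge is at row 487, predicted 484. The heights of 51.2 and 29.6 mm also match, so I'm descending behind the pallet.

```bash
python3 -m inch '[{"ax":0,"ay":0,"az":0,"dx":0,"dy":-0.5,"dz":20,"gripper":0},{"ax":0,"ay":0,"az":0,"dx":0,"dy":-0.5,"dz":20,"gripper":0},{"ax":0,"ay":0,"az":0,"dx":0,"dy":-0.5,"dz":20,"gripper":0},{"ax":0,"ay":0,"az":0,"dx":0,"dy":-0.5,"dz":20,"gripper":0},{"ax":0,"ay":0,"az":0,"dx":0,"dy":0,"dz":14,"gripper":0},{"ax":0,"ay":0,"az":0,"dx":0,"dy":0,"dz":8,"gripper":0},{"ax":0,"ay":0,"az":0,"dx":0,"dy":0,"dz":0,"gripper":0}]'
python3 rel.py
```

```text
time: 3.6
position: [0.544, -0.1228, 0.0399]
tool_rot: [0.751, 0.66, -0.0, -0.001]
ft_force: [0.3, 0.3, -0.4]
grip_width: 0.0002
t 3.6 TCP in receiver mm [  -0.9 -187.4   39.9] F_rx [ 0.2  0.4 -0.4] grip 0.0002
rot err (tool frame rotvec) [-0.0014 -0.0004 -0.0055] q [-0.42  0.71  1.74 -0.    0.7  -0.29]
```

```bash
python3 -m inch '[{"ax":0,"ay":0,"az":0,"dx":6,"dy":0.5,"dz":3,"gripper":0},{"ax":0,"ay":0,"az":0,"dx":8,"dy":0,"dz":0,"gripper":0},{"ax":0,"ay":0,"az":0,"dx":8,"dy":0,"dz":0,"gripper":0},{"ax":0,"ay":0,"az":0,"dx":6,"dy":0,"dz":0,"gripper":0},{"ax":0,"ay":0,"az":0,"dx":6,"dy":0,"dz":0,"gripper":0},{"ax":0,"ay":0,"az":0,"dx":0,"dy":0,"dz":0,"gripper":0}]'
python3 rel.py
cat > look.py <<'E'
import sys
from rig import optics
from h import *
t=sys.argv[1]
out=[]
for n,(x0,y0,x1,y1) in (("top",(240,190,400,290)),("scene",(230,130,390,290)),("wrist",(160,0,400,240))):
    c=optics.camera(n); out.append(cv2.resize(c["img"][y0:y1,x0:x1,::-1],(int(390*(x1-x0)/(y1-y0)) if n=="top" else 390,390),interpolation=cv2.INTER_CUBIC))
    if n=="top": out[-1]=cv2.resize(out[-1],(400,250)); a=out[-1]
im=np.zeros((600,780,3),np.uint8); im[:200,200:520]=cv2.resize(a,(320,200)); im[205:595,:390]=out[1]; im[205:595,390:]=out[2]
cv2.imwrite(f"pics/{t}.png",im)
E
python3 look.py push1
```

```text
time: 4.2
position: [0.5498, -0.0876, 0.0379]
tool_rot: [0.751, 0.661, 0.0, 0.0]
ft_force: [-0.0, 0.1, 1.2]
grip_width: 0.0004
t 4.2 TCP in receiver mm [   0.5 -151.7   37.9] F_rx [-0.   0.1  1.2] grip 0.0004
rot err (tool frame rotvec) [ 0.0006 -0.0003 -0.0036] q [-0.36  0.71  1.74  0.    0.69 -0.23]
```

View pics/push1.png

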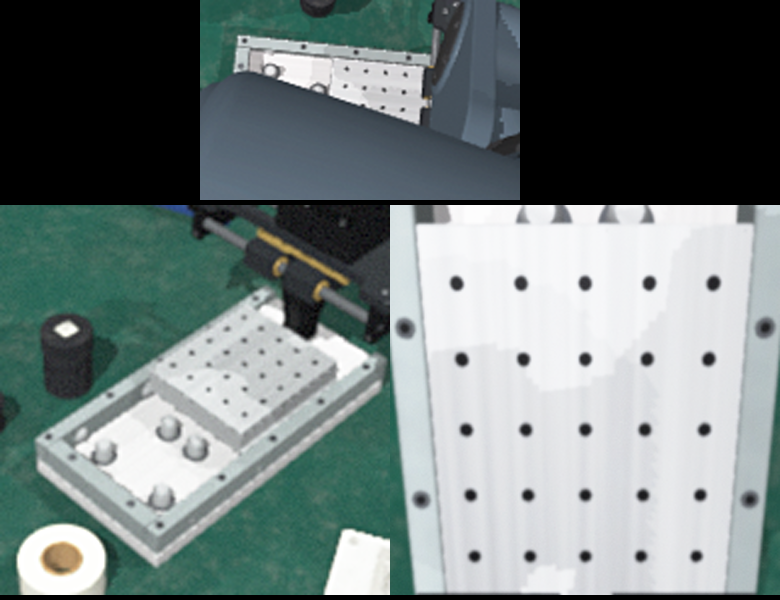

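The fingers are flat against the rear face and the pallet has advanced about 15 mm, still square. I'll keep pushing.

```bash
python3 -m inch '[{"ax":0,"ay":0,"az":0,"dx":8,"dy":0,"dz":0,"gripper":0},{"ax":0,"ay":0,"az":0,"dx":8,"dy":0,"dz":0,"gripper":0},{"ax":0,"ay":0,"az":0,"dx":8,"dy":0,"dz":0,"gripper":0},{"ax":0,"ay":0,"az":0,"dx":8,"dy":0,"dz":0,"gripper":0},{"ax":0,"ay":0,"az":0,"dx":8,"dy":0,"dz":0,"gripper":0},{"ax":0,"ay":0,"az":0,"dx":8,"dy":0,"dz":0,"gripper":0},{"ax":0,"ay":0,"az":0,"dx":8,"dy":0,"dz":0,"gripper":0},{"ax":0,"ay":0,"az":0,"dx":0,"dy":0,"dz":0,"gripper":0}]'
python3 rel.py; python3 look.py push2
```

```text
time: 5.15
position: [0.5564, -0.0315, 0.0375]
tool_rot: [0.751, 0.661, 0.0, -0.001]
ft_force: [-1.0, -0.5, 0.5]
grip_width: 0.0007
t 5.15 TCP in receiver mm [  0.1 -95.2  37.5] F_rx [-0.9 -0.6  0.5] grip 0.0007
rot err (tool frame rotvec) [-0.0005 -0.0011 -0.0039] q [-0.26  0.72  1.74  0.    0.69 -0.13]
```

View pics/push2.png

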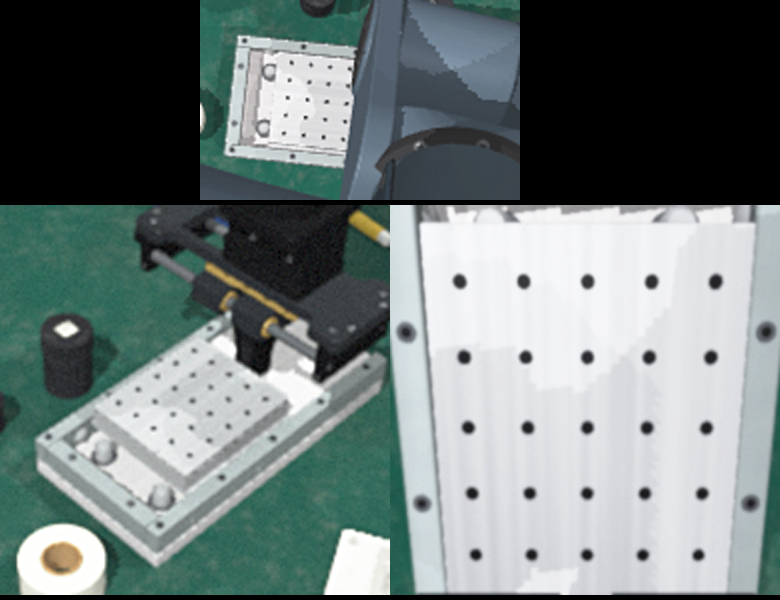

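The pallet is level and square, with its front edge about 33 mm short of the stop.

```bash
python3 -m inch '[{"ax":0,"ay":0,"az":0,"dx":5,"dy":0,"dz":0,"gripper":0},{"ax":0,"ay":0,"az":0,"dx":5,"dy":0,"dz":0,"gripper":0},{"ax":0,"ay":0,"az":0,"dx":5,"dy":0,"dz":0,"gripper":0},{"ax":0,"ay":0,"az":0,"dx":4,"dy":0,"dz":0,"gripper":0},{"ax":0,"ay":0,"az":0,"dx":3,"dy":0,"dz":0,"gripper":0},{"ax":0,"ay":0,"az":0,"dx":0,"dy":0,"dz":0,"gripper":0}]'
python3 rel.py; python3 look.py push3
```

```text
time: 5.9
position: [0.5594, -0.0106, 0.0376]
tool_rot: [0.751, 0.661, 0.0, -0.0]
ft_force: [0.2, 0.3, -0.3]
grip_width: 0.0004
t 5.9 TCP in receiver mm [  0.5 -74.1  37.6] F_rx [ 0.1  0.3 -0.3] grip 0.0004
rot err (tool frame rotvec) [-0.0001 -0.0005 -0.0042] q [-0.22  0.72  1.73  0.    0.69 -0.09]
```

View pics/push3.png

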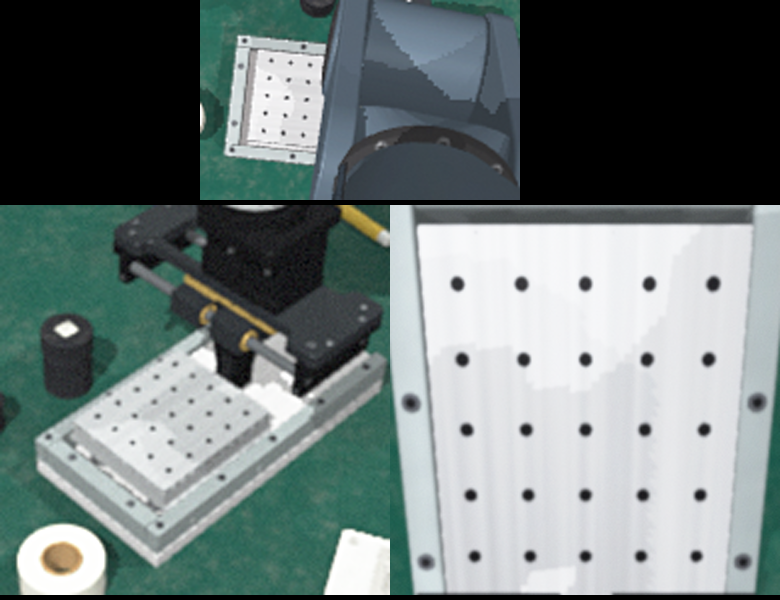

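The front edge is about 10 mm short of the stop, so I'm creeping from here.

```bash
python3 -m inch '[{"ax":0,"ay":0,"az":0,"dx":2,"dy":0,"dz":0,"gripper":0},{"ax":0,"ay":0,"az":0,"dx":2,"dy":0,"dz":0,"gripper":0},{"ax":0,"ay":0,"az":0,"dx":2,"dy":0,"dz":0,"gripper":0},{"ax":0,"ay":0,"az":0,"dx":0,"dy":0,"dz":0,"gripper":0}]'
python3 rel.py
python3 -m inch '[{"ax":0,"ay":0,"az":0,"dx":1.5,"dy":0,"dz":0,"gripper":0},{"ax":0,"ay":0,"az":0,"dx":1,"dy":0,"dz":0,"gripper":0},{"ax":0,"ay":0,"az":0,"dx":0,"dy":0,"dz":0,"gripper":0}]'
python3 rel.py; python3 look.py push4
```

```text
time: 6.45
position: [0.5602, -0.0049, 0.0376]
tool_rot: [0.751, 0.66, 0.0, -0.0]
ft_force: [0.5, 1.0, -0.5]
grip_width: 0.0009
t 6.45 TCP in receiver mm [  0.6 -68.4  37.6] F_rx [ 0.4  1.1 -0.5] grip 0.0009
rot err (tool frame rotvec) [ 0.     -0.0005 -0.0047] q [-0.21  0.72  1.73  0.    0.69 -0.08]
time: 6.75
position: [0.5605, -0.0029, 0.0376]
tool_rot: [0.751, 0.66, -0.0, 0.0]
ft_force: [-0.3, -1.8, -0.3]
grip_width: 0.0002
t 6.75 TCP in receiver mm [  0.7 -66.3  37.6] F_rx [-0.1 -1.9 -0.3] grip 0.0002
rot err (tool frame rotvec) [ 0.0001  0.0001 -0.0044] q [-0.2   0.72  1.73 -0.    0.69 -0.08]
```

View pics/push4.png

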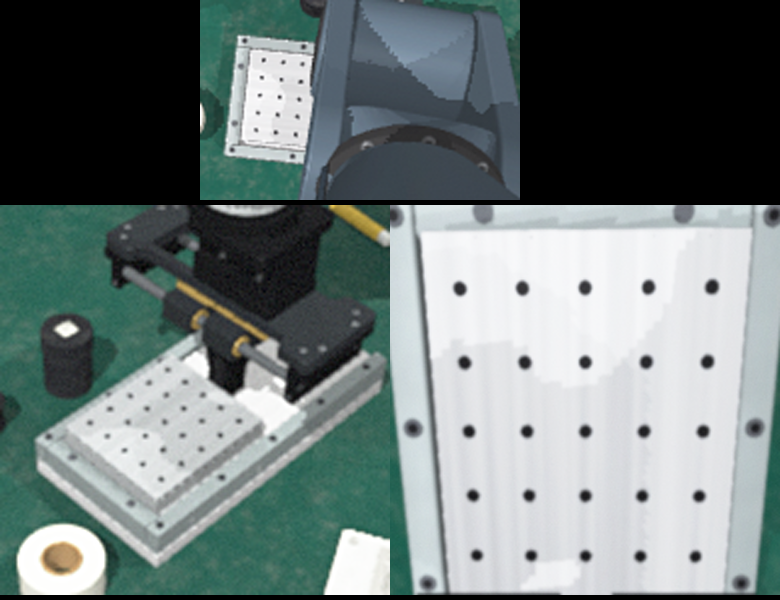

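It now looks dropped a little. I'll push on gently until the stop pushes back.

```bash
python3 -m inch '[{"ax":0,"ay":0,"az":0,"dx":1,"dy":0,"dz":0,"gripper":0},{"ax":0,"ay":0,"az":0,"dx":1,"dy":0,"dz":0,"gripper":0},{"ax":0,"ay":0,"az":0,"dx":0,"dy":0,"dz":0,"gripper":0}]'
python3 rel.py
python3 -m inch '[{"ax":0,"ay":0,"az":0,"dx":1,"dy":0,"dz":0,"gripper":0},{"ax":0,"ay":0,"az":0,"dx":0,"dy":0,"dz":0,"gripper":0}]'
python3 rel.py; python3 look.py push5
```

```text
time: 7.2
position: [0.5607, -0.0013, 0.0376]
tool_rot: [0.751, 0.661, -0.0, 0.0]
ft_force: [-0.5, -4.2, 0.1]
grip_width: 0.0004
t 7.2 TCP in receiver mm [  0.7 -64.7  37.6] F_rx [ 0.  -4.2  0.1] grip 0.0004
rot err (tool frame rotvec) [ 0.0001  0.0006 -0.0041] q [-0.2   0.72  1.73 -0.    0.69 -0.07]
time: 7.4
position: [0.5608, -0.0012, 0.0376]
tool_rot: [0.75, 0.661, -0.001, 0.001]
ft_force: [-2.1, -7.8, 0.7]
grip_width: 0.0007
t 7.4 TCP in receiver mm [  0.7 -64.6  37.6] F_rx [-1.1 -8.   0.7] grip 0.0007
rot err (tool frame rotvec) [-0.      0.002  -0.0033] q [-0.2   0.72  1.73 -0.    0.69 -0.07]
```

View pics/push5.png

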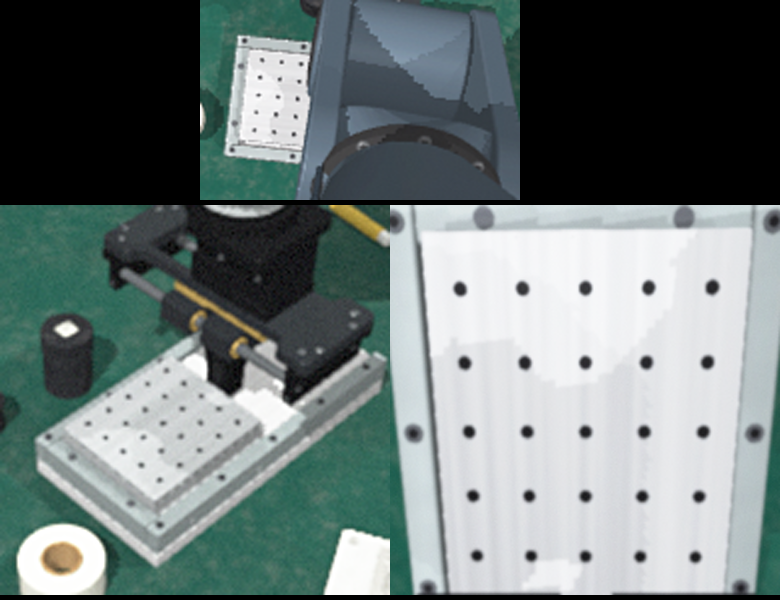

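The push built to 8 N with no further advance at TCP y = -64.6 mm, so the pallet is against the stop. Next: back off, rise and check the height.

```bash
python3 -m inch '[{"ax":0,"ay":0,"az":0,"dx":-5,"dy":0,"dz":0,"gripper":0},{"ax":0,"ay":0,"az":0,"dx":-10,"dy":0,"dz":0,"gripper":0},{"ax":0,"ay":0,"az":0,"dx":0,"dy":0,"dz":-25,"gripper":0},{"ax":0,"ay":0,"az":0,"dx":0,"dy":0,"dz":-35,"gripper":0},{"ax":0,"ay":0,"az":0,"dx":0,"dy":0,"dz":0,"gripper":0},{"ax":0,"ay":0,"az":0,"dx":0,"dy":0,"dz":0,"gripper":0}]'
python3 rel.py; python3 look.py p6
cat > ht.py <<'E'
from rig import optics
from h import *
p=np.array([.568,.063,0]);t=-.1235
M=np.array([[np.cos(t),-np.sin(t),0],[np.sin(t),np.cos(t),0],[0,0,1]])
for n in("scene","wrist","top"):
    c=optics.camera(n); Q=((cloud(c)-p)@M*1000)[c["depth"]>0]; 
    for nm,(x0,x1,y0,y1) in dict(FL=(-42,-20,20,50),FR=(20,42,20,50),RL=(-42,-20,-50,-20),RR=(20,42,-50,-20),railL=(-61,-53,-50,50),railR=(53,61,-50,50),stop=(-40,40,60,68)).items():
        m=(Q[:,0]>x0)&(Q[:,0]<x1)&(Q[:,1]>y0)&(Q[:,1]<y1)&(Q[:,2]>20)&(Q[:,2]<60)
        if m.sum()>15: print(n,nm,m.sum(),round(float(np.median(Q[m,2])),1))
    m=(Q[:,0]>-35)&(Q[:,0]<35)&(Q[:,1]>-52)&(Q[:,1]<50)&(Q[:,2]>30)&(Q[:,2]<60)
    if m.sum()>200:
        A=np.c_[Q[m][:,:2],np.ones(m.sum())]; s=np.linalg.lstsq(A,Q[m][:,2],rcond=None)[0]; print(n,"plane slope x,y",s[:2].round(4),"h0",s[2].round(1))
E
python3 ht.py
```

```text
time: 8.15
position: [0.5593, -0.0149, 0.0983]
tool_rot: [0.751, 0.66, 0.001, 0.001]
ft_force: [0.4, 0.7, -0.3]
grip_width: 0.0006
t 8.15 TCP in receiver mm [  1.  -78.3  98.3] F_rx [ 0.3  0.7 -0.3] grip 0.0006
rot err (tool frame rotvec) [ 0.0018 -0.0004 -0.0049] q [-0.23  0.62  1.71  0.    0.82 -0.1 ]
scene FL 169 47.3
scene FR 159 48.7
scene RL 155 47.6
scene RR 143 49.0
scene railL 201 35.2
scene railR 97 35.1
scene stop 178 35.1
scene plane slope x,y [ 0.0236 -0.0035] h0 48.2
wrist FL 1670 47.9
wrist FR 1715 49.6
wrist RL 1282 48.2
wrist RR 1295 49.8
wrist railL 1572 35.8
wrist railR 1602 35.8
wrist stop 1544 35.8
wrist plane slope x,y [ 0.0261 -0.003 ] h0 48.9
top FL 163 48.2
top FR 155 50.0
top RL 67 48.0
top RR 55 49.9
top railL 153 35.9
top railR 147 36.0
top stop 151 36.3
top plane slope x,y [0.0245 0.0008] h0 49.1
```

View pics/p6.png

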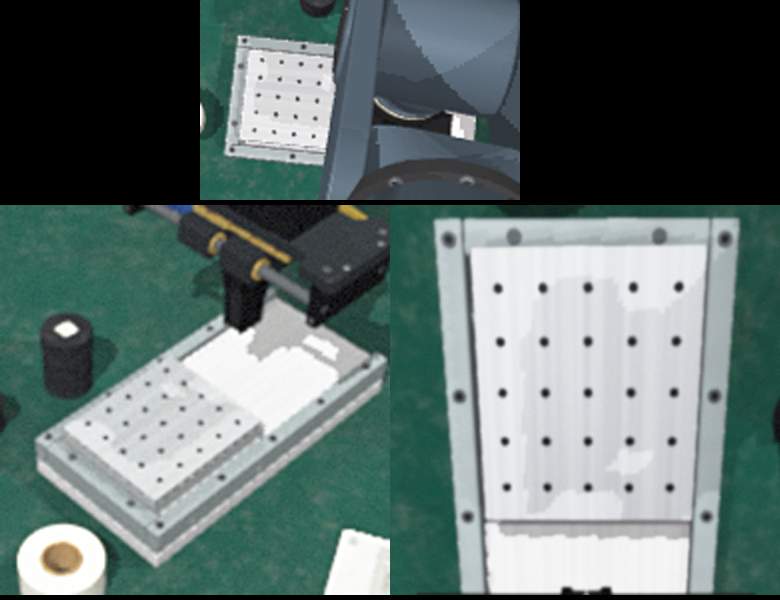

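The pallet stands 13 mm proud against the stop, tilted about 1.4° about y with the +x side higher. I'll press at the middle with the fingers about 44 mm apart across it, which should also level it.

```bash
python3 -m inch '[{"ax":0,"ay":0,"az":0,"dx":26,"dy":-1,"dz":0,"gripper":50},{"ax":0,"ay":0,"az":0,"dx":26,"dy":0,"dz":0,"gripper":50},{"ax":0,"ay":0,"az":0,"dx":26,"dy":0,"dz":0,"gripper":50},{"ax":0,"ay":0,"az":0,"dx":0,"dy":0,"dz":20,"gripper":50},{"ax":0,"ay":0,"az":0,"dx":0,"dy":0,"dz":15,"gripper":50},{"ax":0,"ay":0,"az":0,"dx":0,"dy":0,"dz":6,"gripper":50},{"ax":0,"ay":0,"az":0,"dx":0,"dy":0,"dz":0,"gripper":50},{"ax":0,"ay":0,"az":0,"dx":0,"dy":0,"dz":0,"gripper":50}]'
python3 rel.py
python3 -m inch '[{"ax":0,"ay":0,"az":0,"dx":0,"dy":0,"dz":3,"gripper":50},{"ax":0,"ay":0,"az":0,"dx":0,"dy":0,"dz":2,"gripper":50},{"ax":0,"ay":0,"az":0,"dx":0,"dy":0,"dz":2,"gripper":50},{"ax":0,"ay":0,"az":0,"dx":0,"dy":0,"dz":0,"gripper":50},{"ax":0,"ay":0,"az":0,"dx":0,"dy":0,"dz":0,"gripper":50}]'
python3 rel.py
```

```text
time: 9.25
position: [0.5681, 0.0625, 0.0566]
tool_rot: [0.751, 0.66, 0.0, 0.0]
ft_force: [0.3, 0.4, 0.1]
grip_width: 0.0426
t 9.25 TCP in receiver mm [ 0.2 -0.5 56.6] F_rx [0.3 0.4 0.1] grip 0.0426
rot err (tool frame rotvec) [ 0.0001 -0.     -0.0049] q [-0.09  0.69  1.69  0.    0.75  0.04]
time: 9.75
position: [0.5682, 0.0625, 0.0499]
tool_rot: [0.751, 0.66, 0.0, 0.0]
ft_force: [-0.1, -1.6, 2.3]
grip_width: 0.0435
t 9.75 TCP in receiver mm [ 0.2 -0.5 49.9] F_rx [ 0.1 -1.6  2.3] grip 0.0435
rot err (tool frame rotvec) [ 0.0008  0.0001 -0.0045] q [-0.09  0.71  1.7  -0.    0.74  0.04]
```

Contact is at about 50 mm, as measured. I'll press on in small steps.

```bash
python3 -m inch '[{"ax":0,"ay":0,"az":0,"dx":0,"dy":0,"dz":1,"gripper":50},{"ax":0,"ay":0,"az":0,"dx":0,"dy":0,"dz":1,"gripper":50},{"ax":0,"ay":0,"az":0,"dx":0,"dy":0,"dz":0,"gripper":50}]'
python3 rel.py
python3 -m inch '[{"ax":0,"ay":0,"az":0,"dx":0,"dy":0,"dz":1,"gripper":50},{"ax":0,"ay":0,"az":0,"dx":0,"dy":0,"dz":1,"gripper":50},{"ax":0,"ay":0,"az":0,"dx":0,"dy":0,"dz":0,"gripper":50}]'
python3 rel.py
```

```text
time: 10.05
position: [0.5683, 0.0625, 0.0492]
tool_rot: [0.751, 0.661, 0.0, 0.001]
ft_force: [-3.0, -0.4, 11.7]
grip_width: 0.0434
t 10.05 TCP in receiver mm [ 0.4 -0.5 49.2] F_rx [-3.  -0.8 11.7] grip 0.0434
rot err (tool frame rotvec) [ 0.0015  0.0003 -0.0043] q [-0.09  0.71  1.7  -0.    0.74  0.04]
time: 10.35
position: [0.5685, 0.0625, 0.0486]
tool_rot: [0.751, 0.661, 0.001, 0.001]
ft_force: [-4.6, -0.8, 20.5]
grip_width: 0.0431
t 10.35 TCP in receiver mm [ 0.5 -0.5 48.6] F_rx [-4.5 -1.3 20.5] grip 0.0431
rot err (tool frame rotvec) [ 0.0024  0.0004 -0.0041] q [-0.09  0.71  1.7  -0.    0.73  0.04]
```

```bash
python3 -m inch '[{"ax":0,"ay":0,"az":0,"dx":0,"dy":0,"dz":1,"gripper":50},{"ax":0,"ay":0,"az":0,"dx":0,"dy":0,"dz":0,"gripper":50}]'
python3 rel.py
python3 ht.py; python3 look.py p7
```

```text
time: 10.55
position: [0.5685, 0.0625, 0.0484]
tool_rot: [0.751, 0.661, 0.001, 0.001]
ft_force: [-6.8, -1.5, 25.9]
grip_width: 0.0437
t 10.55 TCP in receiver mm [ 0.5 -0.5 48.4] F_rx [-6.5 -2.4 25.9] grip 0.0437
rot err (tool frame rotvec) [ 0.0028  0.0004 -0.0041] q [-0.09  0.71  1.7  -0.    0.73  0.04]
scene FL 176 46.7
scene FR 160 47.5
scene RL 25 46.2
scene railL 193 35.1
scene railR 85 35.1
scene stop 171 35.1
scene plane slope x,y [ 0.009  -0.0259] h0 48.1
wrist FL 1981 47.2
wrist FR 1996 48.2
wrist RL 357 47.3
wrist RR 437 48.1
wrist railL 946 35.8
wrist railR 984 35.9
wrist stop 1922 35.8
wrist plane slope x,y [ 0.015  -0.0008] h0 47.9
```

View pics/p7.png

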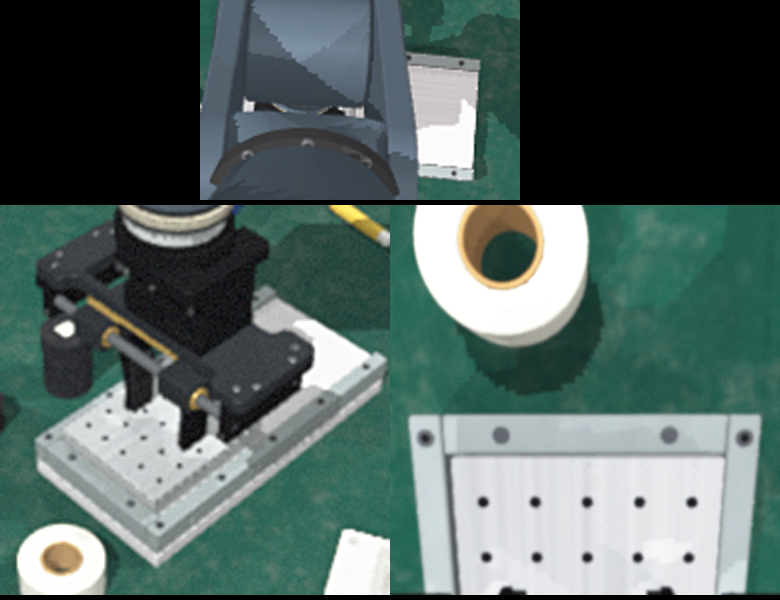

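At 26 N the pallet is down 1.3 mm and leaning a little in x. The fingers push it sideways with about 6 N towards +x, into the right-hand noses. I'll relieve that and then press on.

```bash
python3 -m inch '[{"ax":0,"ay":0,"az":0,"dx":-0.5,"dy":-1.2,"dz":0,"gripper":50},{"ax":0,"ay":0,"az":0,"dx":0,"dy":0,"dz":0,"gripper":50}]'
python3 rel.py
python3 -m inch '[{"ax":0,"ay":0,"az":0,"dx":0,"dy":0,"dz":1,"gripper":50},{"ax":0,"ay":0,"az":0,"dx":0,"dy":0,"dz":0,"gripper":50}]'
python3 rel.py
```

```text
time: 11.05
position: [0.5684, 0.0624, 0.0484]
tool_rot: [0.751, 0.66, 0.002, 0.002]
ft_force: [-4.7, 1.0, 23.4]
grip_width: 0.0434
t 11.05 TCP in receiver mm [ 0.5 -0.5 48.4] F_rx [-4.8  0.4 23.4] grip 0.0434
rot err (tool frame rotvec) [ 0.0055 -0.0004 -0.0044] q [-0.09  0.71  1.7   0.    0.73  0.04]
time: 11.25
position: [0.5685, 0.0624, 0.0482]
tool_rot: [0.751, 0.661, 0.002, 0.002]
ft_force: [-5.3, 0.4, 29.2]
grip_width: 0.0437
t 11.25 TCP in receiver mm [ 0.5 -0.5 48.2] F_rx [-5.3 -0.2 29.2] grip 0.0437
rot err (tool frame rotvec) [ 0.0057 -0.0003 -0.0042] q [-0.09  0.71  1.7   0.    0.73  0.04]
```

```bash
python3 -m inch '[{"ax":0,"ay":0,"az":0,"dx":0,"dy":-1.5,"dz":0,"gripper":50},{"ax":0,"ay":0,"az":0,"dx":0,"dy":-1.5,"dz":0,"gripper":50},{"ax":0,"ay":0,"az":0,"dx":0,"dy":0,"dz":0,"gripper":50}]'
python3 rel.py; python3 look.py p8; python3 ht.py | grep wrist
```

```text
time: 11.55
position: [0.5683, 0.0625, 0.0482]
tool_rot: [0.751, 0.66, 0.004, 0.004]
ft_force: [-1.9, -0.8, 24.9]
grip_width: 0.0433
t 11.55 TCP in receiver mm [ 0.4 -0.5 48.2] F_rx [-1.8 -1.  24.9] grip 0.0433
rot err (tool frame rotvec) [ 0.0119 -0.0005 -0.0044] q [-0.09  0.71  1.71  0.    0.72  0.04]
wrist FL 2001 47.1
wrist FR 1994 48.2
wrist RL 364 47.2
wrist RR 430 48.2
wrist railL 951 35.8
wrist railR 976 35.8
wrist stop 1923 35.9
wrist plane slope x,y [ 0.0171 -0.0008] h0 47.9
```

View pics/p8.png

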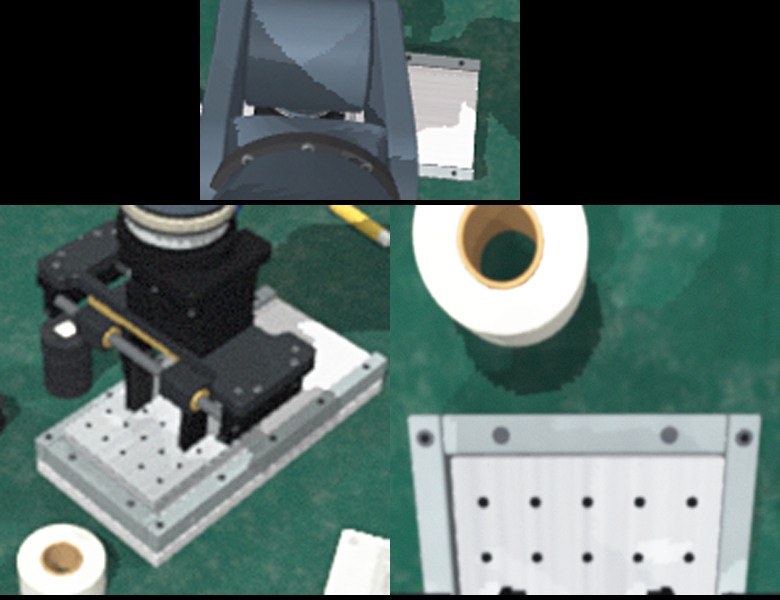

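```bash
python3 -m inch '[{"ax":0,"ay":0,"az":0,"dx":0,"dy":0,"dz":1,"gripper":50},{"ax":0,"ay":0,"az":0,"dx":0,"dy":0,"dz":0,"gripper":50}]'
python3 rel.py
python3 -m inch '[{"ax":0,"ay":0,"az":0,"dx":0,"dy":0,"dz":1,"gripper":50},{"ax":0,"ay":0,"az":0,"dx":0,"dy":0,"dz":0,"gripper":50}]'
python3 rel.py;
```

```text
time: 12.05
position: [0.5683, 0.0625, 0.048]
tool_rot: [0.751, 0.661, 0.004, 0.004]
ft_force: [-4.0, 0.1, 29.8]
grip_width: 0.043
t 12.05 TCP in receiver mm [ 0.4 -0.5 48. ] F_rx [-4.  -0.4 29.8] grip 0.043
rot err (tool frame rotvec) [ 0.0119 -0.0005 -0.0042] q [-0.09  0.71  1.71 -0.    0.72  0.04]
time: 12.25
position: [0.5683, 0.0623, 0.0473]
tool_rot: [0.751, 0.661, 0.004, 0.005]
ft_force: [-3.3, -0.9, 29.2]
grip_width: 0.0437
t 12.25 TCP in receiver mm [ 0.4 -0.7 47.3] F_rx [-3.2 -1.3 29.2] grip 0.0437
rot err (tool frame rotvec) [ 0.0122 -0.0002 -0.0041] q [-0.09  0.71  1.71 -0.    0.72  0.04]
```

It is starting to give: 0.7 mm of travel with the force no longer rising. Continuing in small steps.

```bash
python3 -m inch '[{"ax":0,"ay":0,"az":0,"dx":0,"dy":0,"dz":1,"gripper":50},{"ax":0,"ay":0,"az":0,"dx":0,"dy":0,"dz":0,"gripper":50},{"ax":0,"ay":0,"az":0,"dx":0,"dy":0,"dz":0,"gripper":50}]'
python3 rel.py
python3 -m inch '[{"ax":0,"ay":0,"az":0,"dx":0,"dy":0,"dz":1,"gripper":50},{"ax":0,"ay":0,"az":0,"dx":0,"dy":0,"dz":0,"gripper":50},{"ax":0,"ay":0,"az":0,"dx":0,"dy":0,"dz":0,"gripper":50}]'
python3 rel.py; python3 ht.py | grep -v top
```

```text
time: 12.55
position: [0.5674, 0.0618, 0.0433]
tool_rot: [0.751, 0.661, 0.003, 0.003]
ft_force: [2.4, -0.7, 10.7]
grip_width: 0.0433
t 12.55 TCP in receiver mm [-0.4 -1.2 43.3] F_rx [ 2.4 -0.4 10.7] grip 0.0433
rot err (tool frame rotvec) [ 0.0088  0.0003 -0.0042] q [-0.09  0.71  1.71 -0.    0.71  0.04]
time: 12.85
position: [0.5675, 0.0622, 0.0423]
tool_rot: [0.751, 0.66, 0.003, 0.003]
ft_force: [1.2, -1.3, 13.6]
grip_width: 0.0434
t 12.85 TCP in receiver mm [-0.4 -0.8 42.3] F_rx [ 1.3 -1.2 13.6] grip 0.0434
rot err (tool frame rotvec) [ 0.0086 -0.0003 -0.0046] q [-0.09  0.72  1.71 -0.    0.71  0.04]
scene FL 159 44.1
scene FR 148 44.3
scene RL 27 37.7
scene RR 16 38.0
scene railL 204 35.1
scene railR 113 34.9
scene plane slope x,y [-0.0068  0.0495] h0 42.9
wrist FL 2022 44.6
wrist FR 2008 44.8
wrist RL 414 37.0
wrist RR 396 37.2
wrist railL 974 35.8
wrist railR 994 35.9
wrist plane slope x,y [0.0022 0.0986] h0 41.6
```

The rear pair has passed and the front still stands 9 mm proud. I'll lift off, move over the front end and press there.

```bash
python3 -m inch '[{"ax":0,"ay":0,"az":0,"dx":0,"dy":0,"dz":-12,"gripper":50},{"ax":0,"ay":0,"az":0,"dx":15,"dy":2,"dz":-5,"gripper":50},{"ax":0,"ay":0,"az":0,"dx":18,"dy":1,"dz":0,"gripper":50},{"ax":0,"ay":0,"az":0,"dx":0,"dy":0,"dz":0,"gripper":50},{"ax":0,"ay":0,"az":0,"dx":0,"dy":0,"dz":0,"gripper":50}]'
python3 rel.py; python3 ht.py|grep wrist; python3 look.py p9
```

```text
time: 13.5
position: [0.5703, 0.0959, 0.0562]
tool_rot: [0.75, 0.661, -0.0, -0.0]
ft_force: [-0.3, -0.7, -0.0]
grip_width: 0.0437
t 13.5 TCP in receiver mm [-1.8 33.  56.2] F_rx [-0.2 -0.7 -0. ] grip 0.0437
rot err (tool frame rotvec) [-0.001   0.0002 -0.0028] q [-0.03  0.7   1.68 -0.    0.77  0.1 ]
wrist FL 924 45.5
wrist FR 920 45.6
wrist RL 144 38.9
wrist RR 124 38.9
wrist railL 402 35.8
wrist railR 316 35.8
wrist stop 1567 35.8
wrist plane slope x,y [0.0005 0.1108] h0 41.3
```

View pics/p9.png

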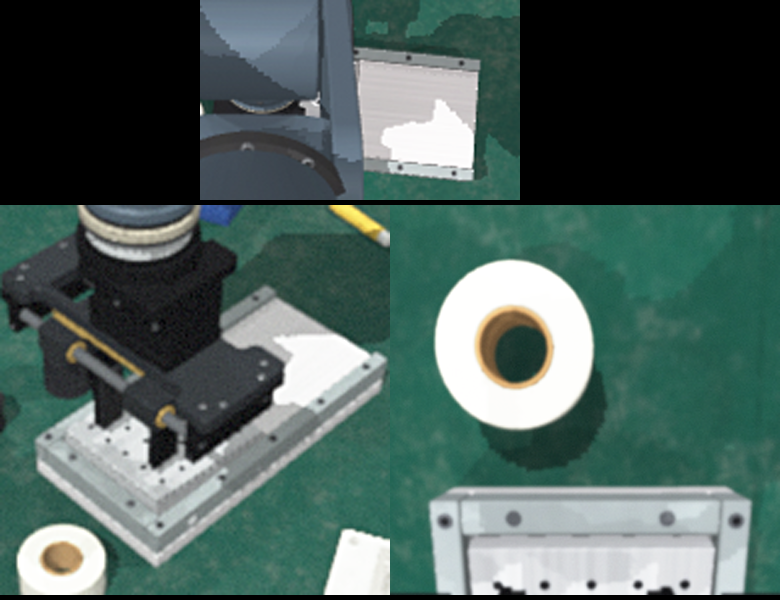

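Fingers are centred over the front, whose top stands near 46 mm. Pressing there.

```bash
python3 -m inch '[{"ax":0,"ay":0,"az":0,"dx":0,"dy":1,"dz":5,"gripper":50},{"ax":0,"ay":0,"az":0,"dx":0,"dy":0,"dz":4,"gripper":50},{"ax":0,"ay":0,"az":0,"dx":0,"dy":0,"dz":2,"gripper":50},{"ax":0,"ay":0,"az":0,"dx":0,"dy":0,"dz":1,"gripper":50},{"ax":0,"ay":0,"az":0,"dx":0,"dy":0,"dz":1,"gripper":50},{"ax":0,"ay":0,"az":0,"dx":0,"dy":0,"dz":0,"gripper":50}]'
python3 rel.py
python3 -m inch '[{"ax":0,"ay":0,"az":0,"dx":0,"dy":0,"dz":1,"gripper":50},{"ax":0,"ay":0,"az":0,"dx":0,"dy":0,"dz":1,"gripper":50},{"ax":0,"ay":0,"az":0,"dx":0,"dy":0,"dz":0,"gripper":50}]'
python3 rel.py
python3 -m inch '[{"ax":0,"ay":0,"az":0,"dx":0,"dy":0,"dz":1,"gripper":50},{"ax":0,"ay":0,"az":0,"dx":0,"dy":0,"dz":0,"gripper":50},{"ax":0,"ay":0,"az":0,"dx":0,"dy":0,"dz":0,"gripper":50}]'
python3 rel.py
```

```text
time: 14.4
position: [0.5718, 0.095, 0.0434]
tool_rot: [0.751, 0.661, -0.0, -0.0]
ft_force: [0.0, -0.6, 1.0]
grip_width: 0.0433
t 14.4 TCP in receiver mm [-0.2 32.3 43.4] F_rx [ 0.1 -0.6  1. ] grip 0.0433
rot err (tool frame rotvec) [-0.      0.     -0.0043] q [-0.03  0.72  1.68 -0.    0.74  0.1 ]
time: 14.7
position: [0.5716, 0.0948, 0.0411]
tool_rot: [0.751, 0.661, -0.0, -0.0]
ft_force: [0.3, -0.4, 0.3]
grip_width: 0.0434
t 14.7 TCP in receiver mm [-0.3 32.1 41.1] F_rx [ 0.3 -0.3  0.3] grip 0.0434
rot err (tool frame rotvec) [-0.0005  0.0003 -0.0043] q [-0.03  0.73  1.68 -0.    0.74  0.1 ]
time: 15.0
position: [0.5718, 0.0949, 0.0404]
tool_rot: [0.751, 0.66, -0.0, -0.0]
ft_force: [-0.5, -0.1, -0.6]
grip_width: 0.0436
t 15.0 TCP in receiver mm [-0.2 32.1 40.4] F_rx [-0.5 -0.2 -0.6] grip 0.0436
rot err (tool frame rotvec) [-0.0002  0.0001 -0.0045] q [-0.03  0.73  1.68 -0.    0.73  0.1 ]
```

No force at 40 mm, so I need to look.

```bash
python3 look.py p10; python3 ht.py|grep -v top
```

```text
scene FL 230 36.0
scene FR 169 40.0
scene railL 204 35.1
scene railR 62 34.8
scene plane slope x,y [-0.0276 -0.001 ] h0 39.5
wrist FL 1145 36.1
wrist FR 1158 36.2
wrist railL 225 35.7
wrist railR 237 35.8
wrist plane slope x,y [0.002  0.0515] h0 36.1
```

View pics/p10.png

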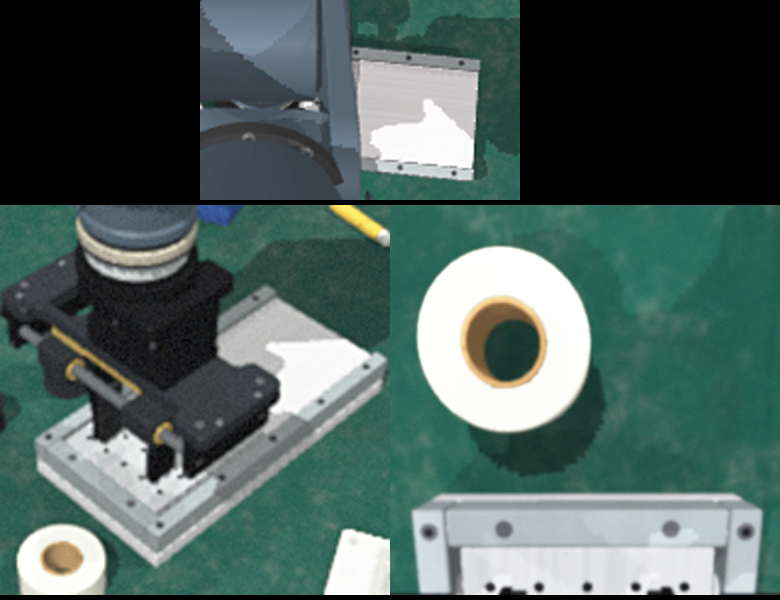

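The front has snapped down flush at 36.1 mm. I'll press lightly at the front to confirm it is on the deck, then rise and check the whole top.

```bash
python3 -m inch '[{"ax":0,"ay":0,"az":0,"dx":0,"dy":0,"dz":2,"gripper":50},{"ax":0,"ay":0,"az":0,"dx":0,"dy":0,"dz":2,"gripper":50},{"ax":0,"ay":0,"az":0,"dx":0,"dy":0,"dz":1.5,"gripper":50},{"ax":0,"ay":0,"az":0,"dx":0,"dy":0,"dz":0,"gripper":50}]'
python3 rel.py
python3 -m inch '[{"ax":0,"ay":0,"az":0,"dx":-5,"dy":0,"dz":-15,"gripper":50},{"ax":0,"ay":0,"az":0,"dx":-30,"dy":0,"dz":-30,"gripper":50},{"ax":0,"ay":0,"az":0,"dx":-40,"dy":0,"dz":-30,"gripper":50},{"ax":0,"ay":0,"az":0,"dx":-45,"dy":0,"dz":-20,"gripper":50},{"ax":0,"ay":0,"az":0,"dx":-45,"dy":0,"dz":0,"gripper":50},{"ax":0,"ay":0,"az":0,"dx":-40,"dy":0,"dz":0,"gripper":50},{"ax":0,"ay":0,"az":0,"dx":0,"dy":0,"dz":0,"gripper":50},{"ax":0,"ay":0,"az":0,"dx":0,"dy":0,"dz":0,"gripper":50}]'
python3 rel.py; python3 look.py p11; python3 ht.py
```

```text
time: 15.7
position: [0.5719, 0.095, 0.0364]
tool_rot: [0.751, 0.66, 0.0, 0.0]
ft_force: [-1.8, 0.1, 9.5]
grip_width: 0.0435
t 15.7 TCP in receiver mm [-0.1 32.2 36.4] F_rx [-1.8 -0.1  9.5] grip 0.0435
rot err (tool frame rotvec) [ 0.0002  0.     -0.0044] q [-0.03  0.73  1.68 -0.    0.73  0.1 ]
time: 16.5
position: [0.5454, -0.1094, 0.1304]
tool_rot: [0.752, 0.659, 0.0, -0.0]
ft_force: [-0.2, 0.6, -0.3]
grip_width: 0.0437
t 16.5 TCP in receiver mm [  -1.2 -173.8  130.4] F_rx [-0.2  0.6 -0.3] grip 0.0437
rot err (tool frame rotvec) [ 0.0002 -0.0004 -0.0073] q [-0.4   0.56  1.69  0.    0.89 -0.27]
scene FL 171 35.4
scene FR 153 34.9
scene RL 145 35.1
scene RR 137 35.1
scene railL 206 35.1
scene railR 163 35.0
scene stop 181 35.0
scene plane slope x,y [-0.0014  0.0006] h0 35.1
wrist RL 1195 35.7
wrist RR 1186 35.8
wrist railL 648 35.6
wrist railR 639 35.8
wrist plane slope x,y [ 0.0005 -0.0004] h0 35.7
top FL 158 36.1
top FR 150 36.3
top RL 156 36.1
top RR 152 36.0
top railL 194 36.0
top railR 178 36.2
top stop 151 36.3
top plane slope x,y [-0.0003  0.0013] h0 36.0
```

View pics/p11.png

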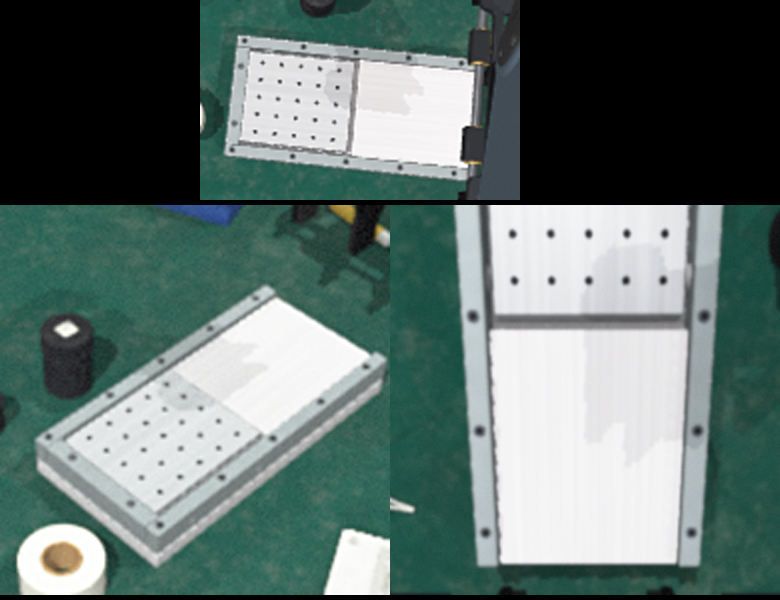

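All four corners are flush with the rails within 0.4 mm and the top slopes less than 0.002. The can and roll stand where they did, and the arm is clear, so I'm handing in.

```bash
python3 - <<'E'
from rig import robot
print(robot.hand_in())
E
```

```text
the job is handed in; nothing more can be done
None
```

I pushed the pallet along the rails with closed fingers until it met the end stop, then pressed it down past the detents and handed the job in at about 16.7 s. No verdict was reported.

- **Push:** the force built to 8 N with no further advance, and the pallet then stood 13 mm proud.
- **Press:** the rear detents gave at the middle with about 30 N, more than the expected 10 to 20 N. The pallet had been sitting tilted about 1.4° against the +x rail. The front end then snapped down under a light press there, and held at 36.4 mm height under 9.5 N.
- **Final check:** all three cameras put the pallet's top level with the rails to 0.4 mm, with slopes below 0.002 rad. The scene camera reads about 1 mm low everywhere, rails included. I did not measure the pallet's final sideways position with numbers, only by eye in the last pictures.
- **Bystanders:** the can and the label roll stood in place in the last pictures, though I compared them by eye. The loupe was mostly out of the close-up views and I did not check it after the press; the arm did not go near it.
- **Refused call:** my first move command was rejected as invalid and moved nothing; the same rows with every field filled in worked.

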